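# Find the loose hold-down bolt and hold its cap open

## Robot

A 7-joint arm with a two-finger parallel gripper is mounted at the origin on the work surface; the furniture and walls round the work are solid. World frame = base frame: x ahead of the robot, y to its left, z up, the work surface at z = 0. Lengths are in m, angles in rad, forces in N, time in s.
With the tool pointing down it reaches from about 0.4 to 0.85 m from the base axis. Payload 10.4 kg.
Tool frame: the origin (TCP) lies between the finger pads; the fingertips stand manip.finger_overhang ahead of it and the grasp point (between the pads) lies 11 mm behind it (manip.finger_overhang is the distance from the TCP to the fingertips, in m); x points along the fingers, z is the direction in which the jaws open and shut, and the axes are right-handed (so a half turn about x gives the same grasp; the last joint's range is limited). The gripper opens to 85 mm and grips with 20 to 120 N. Pads are 22 mm wide; open, the fingers measure 114 mm over their backs; the gripper's body (76 mm by 85 mm) begins 54 mm behind the grasp point. The pads swing forward as they close: fully open they stand 13 mm farther back than shut.
Start: joints at [-1.369, 0.332, -0.065, 1.46, 0.022, 1.35, -0.088], TCP at [0.139, 0.609, 0.239] pointing down, gripper open.
Joint ranges: [-2.6, 2.6], [-0.5, 2.12], [-1.47, 1.34], [0.16, 2.42], [-1.27, 4.41], [0.06, 2.06], [-2.6, 2.6]. Speed limits (rad/s): [2.22, 2.22, 2.79, 2.79, 3.14, 3.14, 3.14].

## Interface

Orientations are given as a unit quaternion [x, y, z, w].
In Python, from workcell import get_obs, camera, workorder, manip gives the robot as it stands. The module is installed in compiled form; this text tells all that it offers.
- The arm moves only by the tool play_rows, never from a script. Its argument "increments" is text: rows parted by semicolons, each of 4 numbers parted by spaces: the shift along the tool's x, y, z in m, then the turn about the tool's x in rad. A call has 1 to 20 rows; each row shifts and turns the pose as measured when the row begins, along the tool's axes as they then stand; what a row does not reach is not made up. A row lasts 1/10 s, in which the tool goes at most 50 mm and 8.59 degrees, less where a joint would pass 70% of its speed; a pose out of reach is approached as far as the arm can. A call is refused whole if a number of a shift passes 0.05 or a number of a turn 0.15, either way. A call with a gripper value outside its range is refused whole. "hand" is the gripper command: -1 is fully open, 1 is shut, values between are in proportion, set as the call begins (left out, the last holds). The fingers move at their own pace and stop on an object; "squeeze" is the grip in N (left out, the last holds). Time passes only in rows, so rows that do not move let the fingers close. It gives the time, the measured TCP pose, the force and the opening at its end, in the units of the state.
- get_obs(): the state, without advancing time (a new reading comes with each control period).
- camera(name): name is "scene" or "top"; returns a dict with "img" (420x560x3 uint8, blue, green, red), "fov_y" (degrees; the focal length in pixels is half the picture's height over the tangent of half this angle, whatever the lens; pixels are square), "cx", "cy" (the principal point, pixels), "distortion" ([k1, k2, p1, p2, k3] as OpenCV has them; the pictures are not rectified), "R" (3x3) and "t" (3): a world point X has camera coordinates R X + t. Camera axes: x right, y down, z forward; pixel columns grow to the right and rows downward; lengths in m; the calibration is good to about 2 mm. A picture is of the moment at which its call begins. There is no depth.
- workorder.hand_in(): hands the job in, once; it reports no verdict.
The state is a dict: "clock": time; "joint_pos": joint angles; "joint_velocities": joint speeds; "tau": joint torques, N m; "position": TCP position; "ee_rot": TCP orientation; "ft_force": force on the tool from outside, world axes, zero at the start; "torque": the same for the moment, N m; "grip_width": opening from 0.0 (shut) to 1.0 (fully open).
Only numpy, scipy, OpenCV 4.12 (cv2) and the standard library are available. Lean on these libraries where they do the work, as an engineer would, in place of code of your own. Each camera call takes 0.05 s, during which the arm holds its last target.

## Task

One of the three capped bolts on the hold-down rail has worked loose: tap the caps from above until you find the one whose bolt gives, and push that bolt all the way down. Then lift that bolt's hinged cap well open, by 60 degrees or more, and finish while still holding it open with the gripper (it springs shut if let go). Leave the other two caps shut, do not pull the loose bolt up again, and leave the block, nut and flat offcut lying about where they are.

Things in the scene. Friction and masses are not known exactly. Their poses are not given: they have to be found in the camera images.
- rail: Fixed grey steel hold-down rail, 85 x 310 x 45 mm; origin at the centre of its underside on the table, z up, y along its length, -x its front, roughly toward the robot. Three capped bolts, exactly alike, stand along its centre line at y = +90, 0, -90 mm. Its block is 45 mm high, x from -30 to +30 mm (ribs behind); in front only a 10 mm sole plate reaches on to x = -42 mm.
- tap_1 (a point): Centre of the flat top of the left-hand (rail's +y end) bolt's black cap, right over the bolt's axis, 80 mm above the table when shut and not sunk. The cap is a round cover 40 mm across and 21 mm high. Pressing down here presses the bolt.
- tab_1 (a point): Grip point of the left-hand (rail's +y end) cap's straight tab: a bar 12 mm wide (along the hinge), 12 mm high, 32 mm long, sticking out of the cap toward the rail's front. Mid-height, 40 mm in front of the bolt's axis, 70 mm above the table when shut and not sunk; free space below. Axes: x to the hinge, y along it, z up when shut. Pinched from above along y, it can turn about y between the pads.
- hinge_1 (a point): Centre of the left-hand (rail's +y end) cap's hinge pin, 26 mm behind the bolt's axis, 62 mm above the table when not sunk; the pin runs along rail y and goes down with the bolt.
- bolt_1_sink (a joint): How far the left-hand (rail's +y end) bolt with its cap has sunk (m): 0 at the start, 0.008 at most. A loose bolt gives at a push of about 5 N (10 N is ample), goes down 8 mm and stays down by friction (a pull of about 9 N would raise it again); a tight one stops dead within 1 mm.
- cap_1_open (a joint): Opening angle of the left-hand (rail's +y end) cap (rad): 0 shut, 1.45 at its stop. The tab swings up and back over the hinge; about 1 N at the tab lifts it, and a weak spring shuts it again as soon as it is let go.
- tap_2 (a point): Centre of the flat top of the middle bolt's black cap, right over the bolt's axis, 80 mm above the table when shut and not sunk. The cap is a round cover 40 mm across and 21 mm high. Pressing down here presses the bolt.
- tab_2 (a point): Grip point of the middle cap's straight tab: a bar 12 mm wide (along the hinge), 12 mm high, 32 mm long, sticking out of the cap toward the rail's front. Mid-height, 40 mm in front of the bolt's axis, 70 mm above the table when shut and not sunk; free space below. Axes: x to the hinge, y along it, z up when shut. Pinched from above along y, it can turn about y between the pads.
- hinge_2 (a point): Centre of the middle cap's hinge pin, 26 mm behind the bolt's axis, 62 mm above the table when not sunk; the pin runs along rail y and goes down with the bolt.
- bolt_2_sink (a joint): How far the middle bolt with its cap has sunk (m): 0 at the start, 0.008 at most. A loose bolt gives at a push of about 5 N (10 N is ample), goes down 8 mm and stays down by friction (a pull of about 9 N would raise it again); a tight one stops dead within 1 mm.
- cap_2_open (a joint): Opening angle of the middle cap (rad): 0 shut, 1.45 at its stop. The tab swings up and back over the hinge; about 1 N at the tab lifts it, and a weak spring shuts it again as soon as it is let go.
- tap_3 (a point): Centre of the flat top of the right-hand (rail's -y end) bolt's black cap, right over the bolt's axis, 80 mm above the table when shut and not sunk. The cap is a round cover 40 mm across and 21 mm high. Pressing down here presses the bolt.
- tab_3 (a point): Grip point of the right-hand (rail's -y end) cap's straight tab: a bar 12 mm wide (along the hinge), 12 mm high, 32 mm long, sticking out of the cap toward the rail's front. Mid-height, 40 mm in front of the bolt's axis, 70 mm above the table when shut and not sunk; free space below. Axes: x to the hinge, y along it, z up when shut. Pinched from above along y, it can turn about y between the pads.
- hinge_3 (a point): Centre of the right-hand (rail's -y end) cap's hinge pin, 26 mm behind the bolt's axis, 62 mm above the table when not sunk; the pin runs along rail y and goes down with the bolt.
- bolt_3_sink (a joint): How far the right-hand (rail's -y end) bolt with its cap has sunk (m): 0 at the start, 0.008 at most. A loose bolt gives at a push of about 5 N (10 N is ample), goes down 8 mm and stays down by friction (a pull of about 9 N would raise it again); a tight one stops dead within 1 mm.
- cap_3_open (a joint): Opening angle of the right-hand (rail's -y end) cap (rad): 0 shut, 1.45 at its stop. The tab swings up and back over the hinge; about 1 N at the tab lifts it, and a weak spring shuts it again as soon as it is let go.
- block: Bystander: dark steel block with a hole in its top, 50 x 62 x 36 mm, origin at the centre of its underside.
- big_nut: Bystander: grey hex nut, 43 x 37 x 19 mm, origin at the centre of its underside.
- coupon: Bystander: dark flat steel offcut, 62 x 40 x 6 mm, origin at the centre of its underside.

How it is judged:
By the outcome, as a careful person would: the job done as asked, in the order asked, and still so for the second after the job is handed in, while the arm keeps its last pose, push and grip.
It also fails if it takes over 42 s, if anything falls off the work surface, if the arm or the gripper's body presses on something with over 40 N, if the wrist force passes 120 N, or if a joint passes its speed limit or range.

## Working session

There is one attempt and no reset: what is moved stays moved. The work goes in short steps, Python scripts to look and compute and a tool call to move; the robot and the scene stay as the last step left them, time stands still between calls to the robot, and variables do not carry over. Pictures are saved under pics/ and viewed, and the job is handed in when it is done.

Besides the shell and the picture viewer there is one more tool, called after "Call:" by a JSON object that holds its "method" and its "body". play_rows: Moves the arm, as the interface text tells. Its arguments: {"type":"object","properties":{"increments":{"type":"string"},"hand":{"type":"number"},"squeeze":{"type":"number"}},"required":["increments"]}

```bash
mkdir -p pics; python3 - <<'E'
from workcell import get_obs, camera, workorder, manip
import cv2
print(get_obs()); print(manip.finger_overhang)
for n in("scene","top"):
    c=camera(n); cv2.imwrite(f"pics/{n}0.png",c["img"]); print({k:v for k,v in c.items() if k!="img"})
E
```

```text
{'clock': 0.0, 'joint_pos': array([-1.36859962,  0.33287403, -0.06470918,  1.46097292,  0.02158303,
        1.34991664, -0.08853895]), 'joint_velocities': array([-0.00062073,  0.00179963, -0.00118673,  0.00110301, -0.00062732,
        0.00263392, -0.00042775]), 'tau': array([ 2.80133299e-04, -6.25454378e+01,  4.92044259e-02, -3.91588140e+01,
        1.61361817e-02,  1.02210831e-02, -3.92847960e-05]), 'position': array([0.13922726, 0.60890052, 0.23849951]), 'ee_rot': array([-0.44109974,  0.55332508,  0.4404213 ,  0.55253186]), 'ft_force': array([ 0.32341426, -0.04060194, -0.01710419]), 'torque': array([0.01616396, 0.0207109 , 0.0080172 ]), 'grip_width': 1.000001398604554}
0.008
{'fov_y': 53.957684559844104, 'cx': 275.022021807658, 'cy': 208.62432668705125, 'distortion': array([-0.0493757,  0.       ,  0.       ,  0.       ,  0.       ]), 'R': array([[ 8.80753481e-01, -4.73574988e-01,  1.92595354e-04],
       [-2.90948093e-01, -5.41425268e-01, -7.88801551e-01],
       [ 3.73660961e-01,  6.94683676e-01, -6.14647929e-01]]), 't': array([-0.45964854,  0.23297322,  0.7322666 ])}
{'fov_y': 47.212851355533104, 'cx': 277.04955457358614, 'cy': 205.2324642512026, 'distortion': array([-0.06599596,  0.        ,  0.        ,  0.        ,  0.        ]), 'R': array([[ 0.00211792, -0.99982397,  0.01864258],
       [-0.98800107, -0.00497118, -0.15436702],
       [ 0.15443252, -0.01809195, -0.98783768]]), 't': array([0.03099626, 0.55296632, 1.02571768])}
```

View pics/scene0.png

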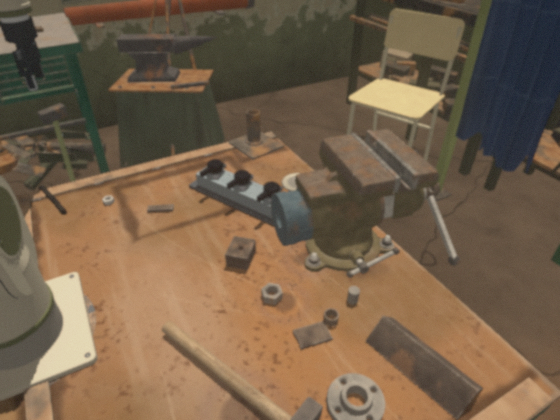

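View pics/top0.png

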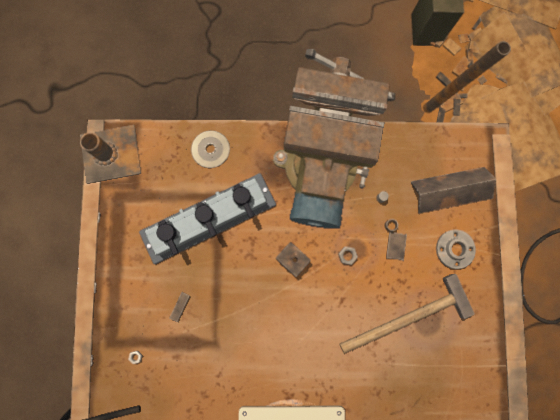

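The top view shows the rail with its three caps near (166,232), (205,213) and (242,194), with the tabs toward the lower right. The vise stands close to the right-hand cap. I'll enlarge both views.

```bash
python3 - <<'E'
import cv2
i=cv2.imread("pics/top0.png")[165:275,130:340]
cv2.imwrite("pics/top0c.png",cv2.resize(i,None,fx=3.8,fy=3.8,interpolation=cv2.INTER_CUBIC))
i=cv2.imread("pics/scene0.png")[140:240,180:320]
cv2.imwrite("pics/scene0c.png",cv2.resize(i,None,fx=5,fy=5,interpolation=cv2.INTER_CUBIC))
E
```

```text
(no output)
```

View pics/top0c.png

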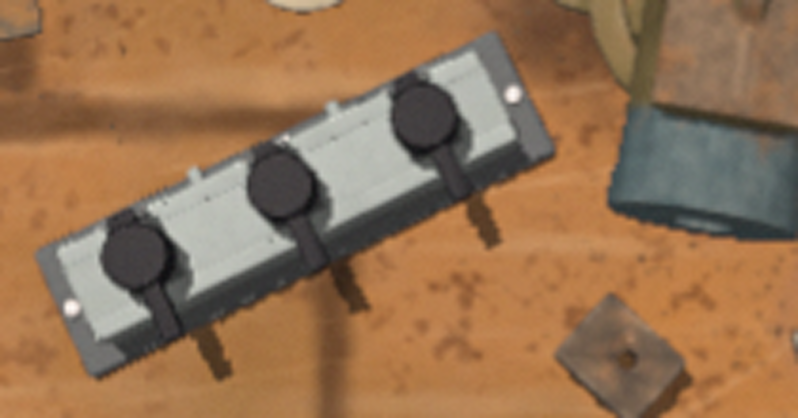

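View pics/scene0c.png

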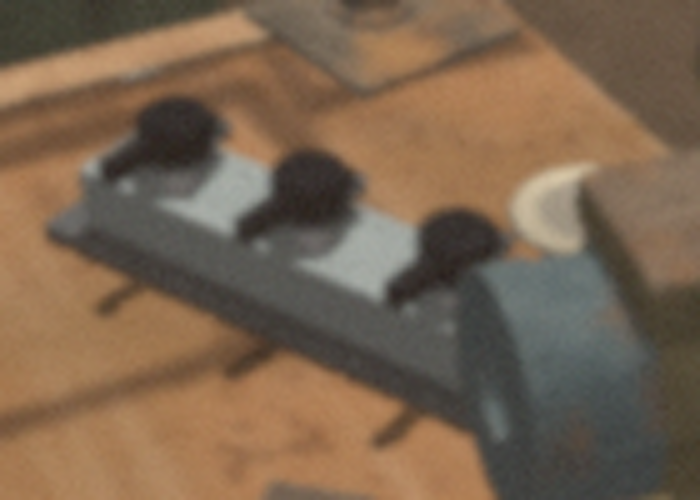

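```bash
cat > h.py <<'E'
import numpy as np,cv2
from workcell import get_obs, camera, workorder, manip
from scipy.spatial.transform import Rotation as Ro
from scipy.optimize import least_squares
def K(c):
    f=c["img"].shape[0]/2/np.tan(np.radians(c["fov_y"])/2); return np.array([[f,0,c["cx"]],[0,f,c["cy"]],[0,0,1]])
def proj(c,P):
    return cv2.projectPoints(np.atleast_2d(P).astype(float),cv2.Rodrigues(c["R"])[0],c["t"],K(c),c["distortion"])[0][:,0]
def back(c,uv,z):
    n=cv2.undistortPoints(np.array([[uv]],float),K(c),c["distortion"])[0,0]
    d=c["R"].T@np.array([*n,1]); o=-c["R"].T@c["t"]; return o+d*(z-o[2])/d[2]
def R2w(p,P):
    x,y,a=p; P=np.atleast_2d(P); c,s=np.cos(a),np.sin(a)
    return np.c_[x+c*P[:,0]-s*P[:,1], y+s*P[:,0]+c*P[:,1],P[:,2]]
E
python3 - <<'E'
from h import *
t=camera("top"); s=camera("scene")
ct=lambda q:(np.array(q)+.5)/3.8-.5+[130,165]
cs=lambda q:(np.array(q)+.5)/5-.5+[180,140]
caps=[(137,255),(282,187),(425,117)]
for q in caps: print("top",back(t,ct(q),.08))
for q in [(180,125),(313,180),(462,238)]: print("scene",back(s,cs(q),.08))
M=np.array([[0,.09,.08],[0,0,.08],[0,-.09,.08],[-.042,.155,.01],[-.042,-.155,.01]])
U=np.array([ct(q) for q in caps+[(97,377),(553,155)]])
r=least_squares(lambda p:(proj(t,R2w(p,M))-U).ravel(),[.6,.2,.4])
print(r.x,np.round(r.fun.reshape(-1,2),2))
A=np.c_[np.zeros(3),[.09,0,-.09],[.08]*3]
S=np.array([cs(q) for q in [(180,125),(313,180),(462,238)]])
print(np.round(proj(s,R2w(r.x,A))-S,2))
for n,P in(("tap",[0,0,.08]),("tab",[-.04,0,.07]),("hinge",[.026,0,.062])):
    print(n,R2w(r.x,np.array([P]*3)+np.c_[[0]*3,[.09,0,-.09],[0]*3]))
# vise near points
print("vise front top L/R at z .1,.15", [back(t,uv,z) for uv in [(292,220),(341,226)] for z in (.1,.15)])
# current EE axes
o=get_obs(); print(Ro.from_quat(o["ee_rot"]).as_matrix(), o["clock"])
E
```

```text
top [0.48881536 0.27022899 0.08      ]
top [0.52761424 0.18999951 0.08      ]
top [0.56797245 0.11017488 0.08      ]
scene [0.48903856 0.25714836 0.08      ]
scene [0.5273103  0.17899468 0.08      ]
scene [0.56817001 0.10105944 0.08      ]
[0.52810294 0.19014582 0.46123424] [[-0.25  0.36]
 [-0.06 -0.23]
 [ 0.29 -0.08]
 [-1.72  0.69]
 [ 1.77 -0.84]]
[[-2.34 -2.38]
 [-1.6  -2.29]
 [-1.69 -1.82]]
tap [[0.48804811 0.27074117 0.08      ]
 [0.52810294 0.19014582 0.08      ]
 [0.56815778 0.10955047 0.08      ]]
tab [[0.45222795 0.25293902 0.07      ]
 [0.49228279 0.17234367 0.07      ]
 [0.53233762 0.09174832 0.07      ]]
hinge [[0.51133121 0.28231257 0.062     ]
 [0.55138604 0.20171722 0.062     ]
 [0.59144088 0.12112187 0.062     ]]
vise front top L/R at z .1,.15 [array([0.51274628, 0.00264132, 0.1       ]), array([0.50648968, 0.00512901, 0.15      ]), array([ 0.50049705, -0.10015926,  0.1       ]), array([ 0.49485412, -0.09252136,  0.15      ])]
[[-1.60662901e-04 -9.74843009e-01  2.22892533e-01]
 [-8.24721407e-04  2.22892590e-01  9.74842661e-01]
 [-9.99999647e-01 -2.72031934e-05 -8.39784468e-04]] 0.2
```

```bash
cat >> h.py <<'E'
def overlay(p,name,box,f,fn):
    c=camera(name); x0,y0,x1,y1=box
    i=cv2.resize(c["img"][y0:y1,x0:x1],None,fx=f,fy=f,interpolation=cv2.INTER_CUBIC)
    a=np.linspace(0,2*np.pi,40)
    def dr(P,col):
        u=(proj(c,R2w(p,P))-[x0,y0]+.5)*f-.5
        cv2.polylines(i,[np.round(u).astype(int)],False,col,1)
    for y in(.09,0,-.09):
        for z,col in((.08,(0,255,0)),(.059,(0,255,255))):
            dr(np.c_[.02*np.cos(a),y+.02*np.sin(a),0*a+z],col)
        dr(np.array([[-.02,y-.006,.076],[-.052,y-.006,.076],[-.052,y+.006,.076],[-.02,y+.006,.076]]),(255,0,255))
    dr(np.array([[-.042,-.155,.01],[-.042,.155,.01],[.043,.155,.01],[.043,-.155,.01],[-.042,-.155,.01]]),(255,255,0))
    dr(np.array([[-.03,-.155,.045],[-.03,.155,.045],[.03,.155,.045],[.03,-.155,.045],[-.03,-.155,.045]]),(0,0,255))
    cv2.imwrite(fn,i)
E
python3 - <<'E'
from h import *
p=[0.5281,0.19014,0.4612]
overlay(p,"scene",(180,145,320,235),5.7,"pics/s1.png"); overlay(p,"top",(130,165,290,275),5,"pics/t1.png")
E
```

```text
(no output)
```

View pics/s1.png

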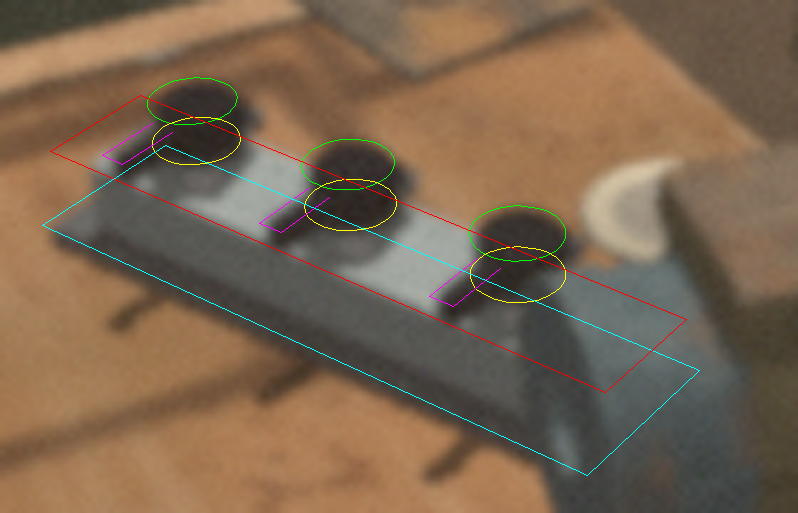

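View pics/t1.png

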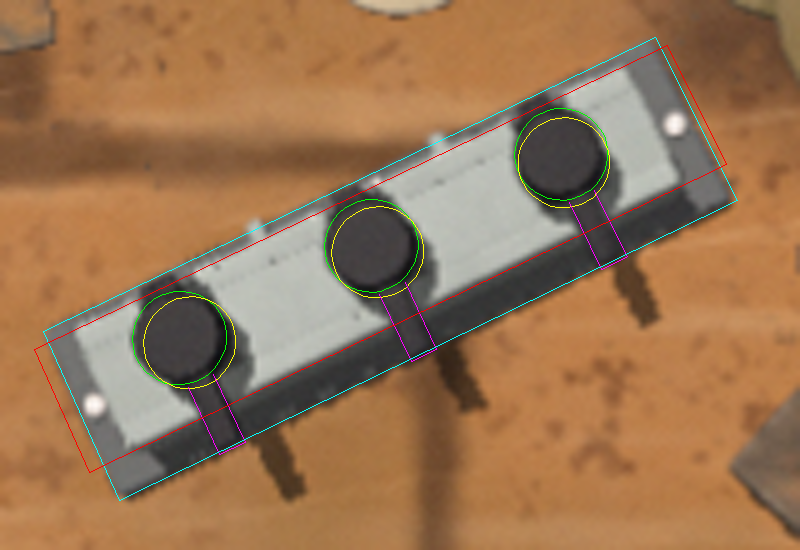

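```bash
cat >> h.py <<'E'
def delta(target,yaw=None):
    o=get_obs(); R=Ro.from_quat(o["ee_rot"]).as_matrix()
    d=R.T@(np.array(target)-o["position"])
    print("t",round(o["clock"],2),"pos",np.round(o["position"],4),"F",np.round(o["ft_force"],1),"grip",round(o["grip_width"],3),"tool shift",np.round(d,4))
    zy=np.arctan2(R[1,2],R[0,2])
    if yaw is not None:
        e=(yaw+np.pi/2-zy+np.pi/2)%np.pi-np.pi/2
        print("turn about tool x",round(-e,4),"tilt",np.round(R[:,0],3))
E
python3 - <<'E'
from h import *
t=camera("top"); s=camera("scene")
ct=lambda q:(np.array(q)+.5)/5-.5+[130,165]
cs=lambda q:(np.array(q)+.5)/5.7-.5+[180,145]
A=np.array([[0,.09,.08],[0,0,.08],[0,-.09,.08],[-.042,.155,.01],[-.042,-.155,.01],[-.042,-.155,.01]][:5])
U=np.array([ct(q) for q in[(185,338),(376,248),(562,158),(121,499),(736,202)]])
B=np.array([[0,.09,.08],[0,0,.08],[0,-.09,.08],[-.042,.155,.01]])
S=np.array([cs(q) for q in[(204,103),(361,164),(525,232),(53,240)]])
f=lambda p:np.r_[(proj(t,R2w(p,A))-U).ravel(),(proj(s,R2w(p,B))-S).ravel()]
r=least_squares(f,[.53,.19,.46]); print(r.x,np.round(f(r.x).reshape(-1,2),2))
g=lambda p:f(p)[10:]
print("scene only",least_squares(g,[.53,.19,.46]).x, "top only",least_squares(lambda p:f(p)[:10],[.53,.19,.46]).x)
for uv in[(285,155),(290,190),(292,220)]:print(uv,[np.round(back(t,uv,z),3) for z in(.05,.15,.25)])
delta([.488,.27,.2],.461)
E
```

```text
[0.52894437 0.18789895 0.45848388] [[-0.15 -0.6 ]
 [ 0.04 -0.97]
 [ 0.87 -1.14]
 [ 0.52 -0.38]
 [ 1.15 -0.59]
 [-1.42 -0.15]
 [-1.63  0.31]
 [-0.69  0.52]
 [-1.31 -2.36]]
scene only [0.53160648 0.18544072 0.47613865] top only [0.52732253 0.18889537 0.45795435]
(285, 155) [array([0.666, 0.015, 0.05 ]), array([0.639, 0.019, 0.15 ]), array([0.613, 0.023, 0.25 ])]
(290, 190) [array([0.586, 0.004, 0.05 ]), array([0.567, 0.009, 0.15 ]), array([0.548, 0.014, 0.25 ])]
(292, 220) [array([0.519, 0.   , 0.05 ]), array([0.506, 0.005, 0.15 ]), array([0.494, 0.01 , 0.25 ])]
t 0.4 pos [0.1393 0.6092 0.2392] F [ 0.8 -0.5 -0. ] grip 1.0 tool shift [ 0.0393 -0.4155 -0.253 ]
turn about tool x -0.6858 tilt [-0. -0. -1.]
```

Call:
{"method": "play_rows", "body": {"increments": "0 0 0 -0.137;0 0 0 -0.137;0 0 0 -0.137;0 0 0 -0.137;0 0 0 -0.137;0 0 0 0", "hand": 1, "squeeze": 20}}

```text
clock: 1.0
position: [0.1392, 0.6092, 0.2391]
ee_rot: [0.606, -0.365, -0.606, -0.365]
ft_force: [-0.0, 0.5, -0.4]
grip_width: 0.004
```

```bash
python3 - <<'E'
from h import *
p=[.5285,.188,.459]
print(R2w(p,[[0,.09,0]]))
delta(R2w(p,[[0,.09,.2]])[0],.459)
E
```

```text
[[0.48862534 0.26868464 0.        ]]
t 1.0 pos [0.1392 0.6092 0.2391] F [-0.   0.5 -0.4] grip 0.004 tool shift [ 0.0392 -0.1499 -0.4643]
turn about tool x 0.0272 tilt [ 0. -0. -1.]
```

Call:
{"method": "play_rows", "body": {"increments": "0 -0.011 -0.035 0.02;0 -0.011 -0.035 0;0 -0.011 -0.035 0;0 -0.011 -0.035 0;0 -0.011 -0.035 0;0 -0.011 -0.035 0;0 -0.011 -0.035 0;0 -0.011 -0.035 0;0 -0.011 -0.035 0;0 -0.011 -0.035 0"}}

```text
clock: 2.0
position: [0.3942, 0.3353, 0.2383]
ee_rot: [-0.593, 0.382, 0.596, 0.383]
ft_force: [0.8, 0.5, 0.1]
grip_width: 0.002
```

```bash
python3 - <<'E'
from h import *
p=[.5285,.188,.459]
delta(R2w(p,[[0,.09,.12]])[0],.459)
E
```

```text
t 2.0 pos [0.3942 0.3353 0.2383] F [0.8 0.5 0.1] grip 0.002 tool shift [ 0.1179 -0.0584 -0.1003]
turn about tool x -0.0311 tilt [-0.002  0.004 -1.   ]
```

Call:
{"method": "play_rows", "body": {"increments": "0 -0.014 -0.025 -0.015;0.01 -0.014 -0.025 -0.01;0.03 -0.014 -0.025 0;0.03 -0.014 -0.023 0;0.03 0 0 0;0 0 0 0"}}

```text
clock: 2.6
position: [0.4948, 0.2623, 0.1375]
ee_rot: [-0.592, 0.383, 0.593, 0.388]
ft_force: [-0.3, -0.3, -0.7]
grip_width: -0.0
```

```bash
python3 - <<'E'
from h import *
p=[.5285,.188,.459]
delta(R2w(p,[[0,.09,.095]])[0],.459)
tcp=get_obs()["position"]
for n,b,f in(("scene",(150,60,320,190),4.7),("top",(120,120,280,240),5)):
    c=camera(n);x0,y0,x1,y1=b
    i=cv2.resize(c["img"][y0:y1,x0:x1],None,fx=f,fy=f,interpolation=cv2.INTER_CUBIC)
    u=(proj(c,tcp+[0,0,-.008])[0]-[x0,y0]+.5)*f-.5
    cv2.circle(i,tuple(np.round(u).astype(int)),4,(0,255,0),1); print(u)
    cv2.imwrite(f"pics/{n}2.png",i)
E
```

```text
t 2.6 pos [0.4948 0.2623 0.1375] F [-0.3 -0.3 -0.7] grip -0.0 tool shift [0.0426 0.0033 0.0082]
turn about tool x -0.0422 tilt [ 0.003  0.006 -1.   ]
[308.52252759 405.99920995]
[224.856566   533.95217499]
```

View pics/scene2.png

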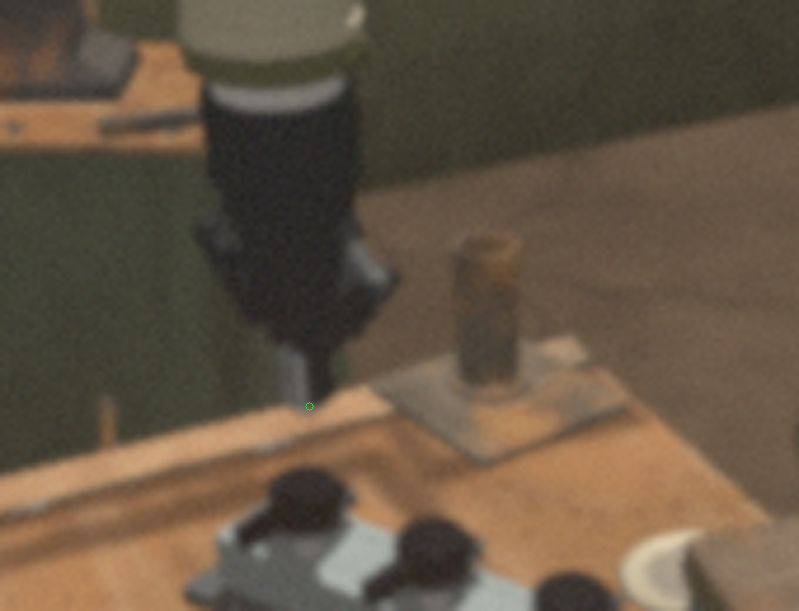

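View pics/top2.png

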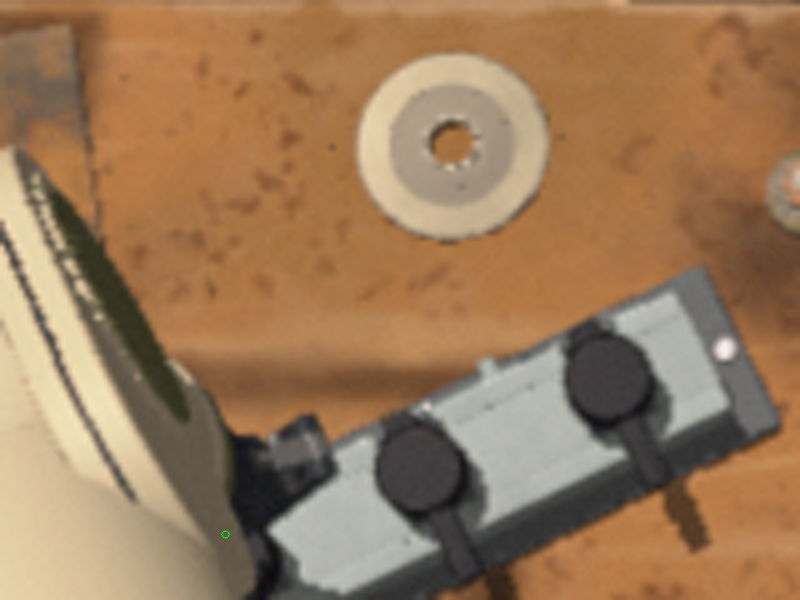

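```bash
python3 - <<'E'
from h import *
p=[.530,.187,.465]
delta(R2w(p,[[0,.09,.095]])[0],.465)
E
```

```text
t 2.7 pos [0.4965 0.2637 0.1418] F [0.1 0.6 1. ] grip -0.003 tool shift [0.0468 0.0053 0.006 ]
turn about tool x -0.0461 tilt [ 0.009  0.01  -1.   ]
```

Call:
{"method": "play_rows", "body": {"increments": "0 0.002 0.003 -0.02;0.01 0.002 0.003 -0.02;0.01 0.001 0.001 0;0.01 0 0 0;0.01 0 0 0;0 0 0 0;0 0 0 0"}}

```text
clock: 3.4
position: [0.4892, 0.2727, 0.1036]
ee_rot: [0.603, -0.365, -0.6, -0.379]
ft_force: [0.1, -0.3, 0.1]
grip_width: 0.0
```

```bash
python3 - <<'E'
from h import *
p=[.530,.187,.465]
delta(R2w(p,[[0,.09,.088]])[0],.465)
E
```

```text
t 3.4 pos [0.4892 0.2727 0.1036] F [ 0.1 -0.3  0.1] grip 0.0 tool shift [ 0.0155  0.0022 -0.005 ]
turn about tool x -0.0012 tilt [ 0.014  0.015 -1.   ]
```

Call:
{"method": "play_rows", "body": {"increments": "0.004 0.001 -0.003 0;0.004 0.001 -0.002 0;0.004 0 0 0;0.003 0 0 0;0.003 0 0 0"}}

```text
clock: 3.9
position: [0.4907, 0.2668, 0.0852]
ee_rot: [0.603, -0.365, -0.6, -0.379]
ft_force: [-1.5, -0.9, 6.0]
grip_width: 0.002
```

Call:
{"method": "play_rows", "body": {"increments": "0.003 0 0 0"}}

```text
clock: 4.0
position: [0.4907, 0.2668, 0.0822]
ee_rot: [0.603, -0.365, -0.6, -0.379]
ft_force: [-3.0, -1.9, 6.0]
grip_width: 0.0
```

Call:
{"method": "play_rows", "body": {"increments": "0.003 0 0 0"}}

```text
clock: 4.1
position: [0.4907, 0.2668, 0.0794]
ee_rot: [0.603, -0.365, -0.6, -0.379]
ft_force: [-6.6, -5.3, 17.2]
grip_width: -0.002
```

Call:
{"method": "play_rows", "body": {"increments": "0.002 0 0 0;0 0 0 0"}}

```text
clock: 4.3
position: [0.4908, 0.2668, 0.08]
ee_rot: [0.603, -0.365, -0.6, -0.38]
ft_force: [-2.1, -1.5, 4.6]
grip_width: -0.0
```

Call:
{"method": "play_rows", "body": {"increments": "0.004 0 0 0"}}

```text
clock: 4.4
position: [0.4909, 0.2669, 0.0782]
ee_rot: [0.602, -0.365, -0.6, -0.38]
ft_force: [-18.9, -12.4, 49.6]
grip_width: 0.001
```

Call:
{"method": "play_rows", "body": {"increments": "-0.004 0 0 0;-0.01 0 0 0;-0.02 0 0 0;-0.03 0 0 0;-0.03 0 0 0;0 0 0 0;0 0 0 0", "hand": 0}}

```text
clock: 5.1
position: [0.4899, 0.2658, 0.1778]
ee_rot: [0.603, -0.364, -0.6, -0.38]
ft_force: [0.4, 0.2, -0.3]
grip_width: 0.499
```

```bash
python3 - <<'E'
from h import *
p=[.530,.187,.465]
delta(R2w(p,[[-.041,.09,.10]])[0],.465)
c=camera("scene")
x0,y0,x1,y1=(150,60,320,190);f=4.7
i=cv2.resize(c["img"][y0:y1,x0:x1],None,fx=f,fy=f,interpolation=cv2.INTER_CUBIC)
for q,col in((p,(0,255,0)),([.5281,.1901,.461],(0,0,255))):
  for dz,y in((.008,.09),(0,0)):
    for P in([-.052,y,.076-dz],[-.02,y,.076-dz],[0,y,.08-dz]):
      u=(proj(c,R2w(q,[P]))[0]-[x0,y0]+.5)*f-.5
      cv2.circle(i,tuple(np.round(u).astype(int)),3,col,1)
cv2.imwrite("pics/s3.png",i)
E
```

```text
t 5.1 pos [0.4899 0.2658 0.1778] F [ 0.4  0.2 -0.3] grip 0.499 tool shift [0.0769 0.0422 0.0008]
turn about tool x -0.0026 tilt [ 0.016  0.018 -1.   ]
```

View pics/s3.png

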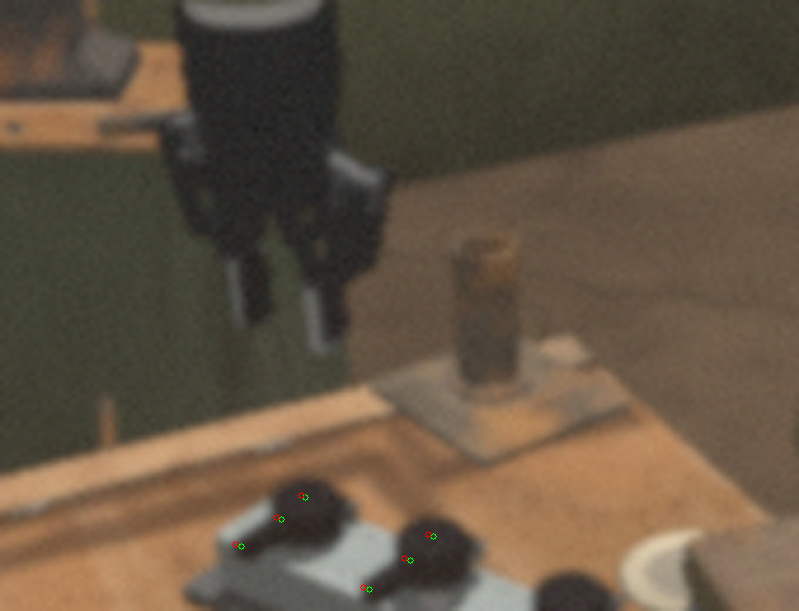

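Call:
{"method": "play_rows", "body": {"increments": "0 0.014 0 0;0.01 0.014 0 0;0.03 0.014 0 0;0.03 0 0 0;0 0 0 0;0 0 0 0"}}

```text
clock: 5.75
position: [0.4508, 0.2467, 0.1016]
ee_rot: [0.602, -0.365, -0.6, -0.379]
ft_force: [1.0, 0.1, 1.1]
grip_width: 0.497
```

```bash
python3 - <<'E'
from h import *
p=[.5303,.1868,.465]
delta(R2w(p,[[-.041,.09,.056]])[0],.465)
tcp=get_obs()["position"]
c=camera("scene")
x0,y0,x1,y1=(150,90,280,190);f=6
i=cv2.resize(c["img"][y0:y1,x0:x1],None,fx=f,fy=f,interpolation=cv2.INTER_CUBIC)
cv2.imwrite("pics/s4.png",i)
E
```

```text
t 5.75 pos [0.4508 0.2467 0.1016] F [1.  0.1 1.1] grip 0.497 tool shift [ 0.0456 -0.0024  0.0005]
turn about tool x -0.0026 tilt [ 0.012  0.015 -1.   ]
```

View pics/s4.png

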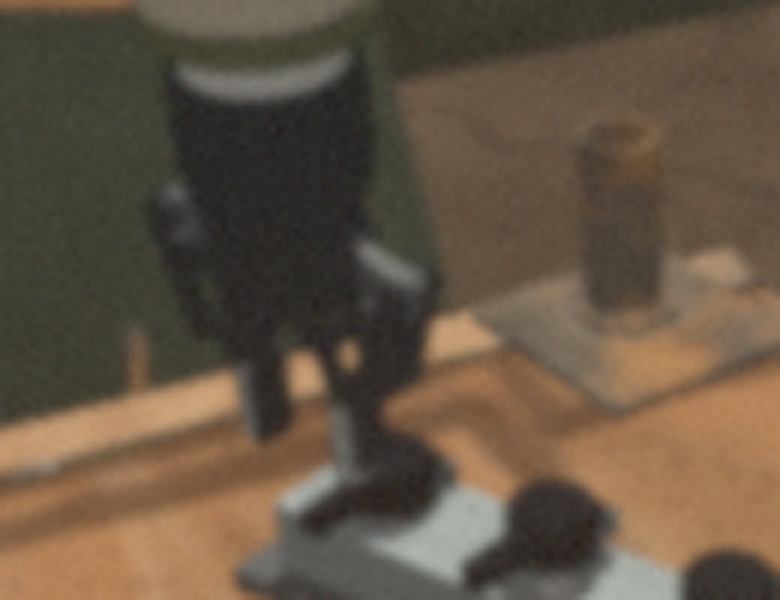

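Call:
{"method": "play_rows", "body": {"increments": "0.015 -0.001 0.001 0;0.015 -0.001 0 0;0.01 0 0 0;0.005 0 0 0;0 0 0 0"}}

```text
clock: 6.3
position: [0.4564, 0.2516, 0.0606]
ee_rot: [0.603, -0.363, -0.599, -0.381]
ft_force: [-0.3, 0.2, -0.2]
grip_width: 0.5
```

```bash
python3 - <<'E'
from h import *
p=[.5303,.1868,.465]
delta(R2w(p,[[-.041,.09,.056]])[0],.465)
c=camera("scene")
x0,y0,x1,y1=(170,110,270,190);f=7.5
i=cv2.resize(c["img"][y0:y1,x0:x1],None,fx=f,fy=f,interpolation=cv2.INTER_CUBIC)
cv2.imwrite("pics/s5.png",i)
E
```

```text
t 6.3 pos [0.4564 0.2516 0.0606] F [-0.3  0.2 -0.2] grip 0.5 tool shift [ 0.0045  0.0041 -0.001 ]
turn about tool x -0.0028 tilt [ 0.019  0.019 -1.   ]
```

View pics/s5.png

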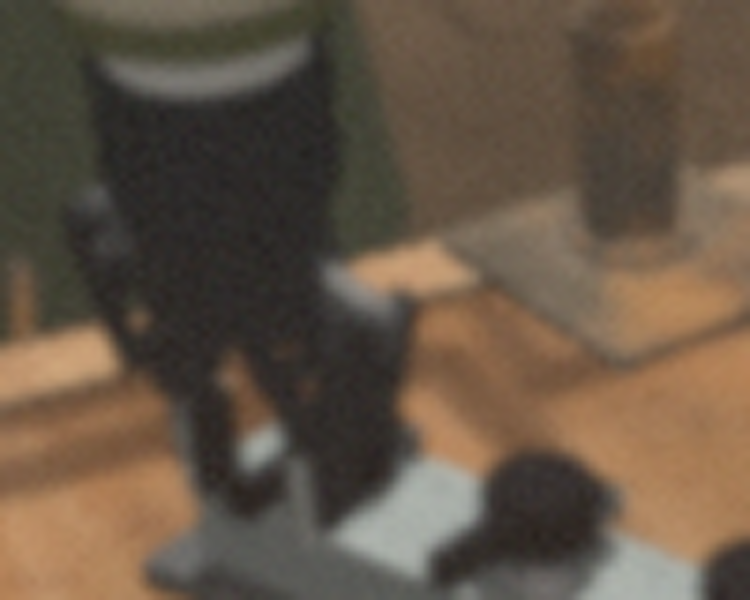

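Call:
{"method": "play_rows", "body": {"increments": "0.003 0.004 0 0;0.002 0.001 0 0;0 0 0 0"}}

```text
clock: 6.65
position: [0.4526, 0.2498, 0.057]
ee_rot: [0.603, -0.362, -0.599, -0.382]
ft_force: [-0.4, -0.7, -0.4]
grip_width: 0.501
```

Call:
{"method": "play_rows", "body": {"increments": "0 0 0 0;0 0 0 0;0 0 0 0;0 0 0 0;0 0 0 0", "hand": 1, "squeeze": 20}}

```text
clock: 7.15
position: [0.4512, 0.2522, 0.0576]
ee_rot: [0.603, -0.361, -0.6, -0.382]
ft_force: [-0.3, -0.6, -0.4]
grip_width: 0.131
```

```bash
python3 - <<'E'
from h import *
p=[.5303,.1868,.465]
delta(R2w(p,[[-.041,.09,.056]])[0],.465)
print(get_obs()["joint_pos"])
c=camera("scene")
x0,y0,x1,y1=(170,110,270,190);f=7.5
i=cv2.resize(c["img"][y0:y1,x0:x1],None,fx=f,fy=f,interpolation=cv2.INTER_CUBIC)
cv2.imwrite("pics/s6.png",i)
E
```

```text
t 7.15 pos [0.4512 0.2522 0.0576] F [-0.3 -0.6 -0.4] grip 0.131 tool shift [ 0.0016 -0.0003 -0.004 ]
turn about tool x -0.0005 tilt [ 0.019  0.023 -1.   ]
[-0.72883582  0.26273449  0.15218565  1.96980235 -0.06217968  0.88382332
  1.49152454]
```

View pics/s6.png

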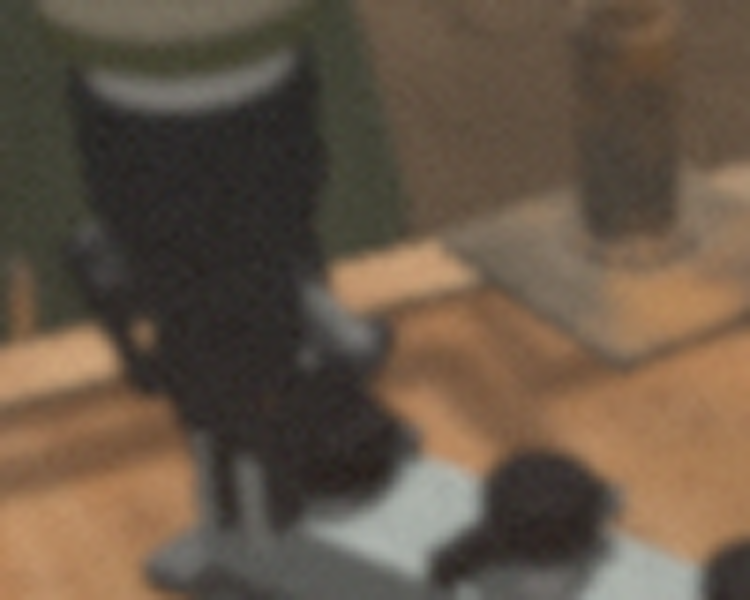

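```bash
cat >> h.py <<'E'
T0=np.array([.4512,.2522,.0576])
def arc(th,a=.465):
    r=np.hypot(.066,.008);f0=np.arctan2(8,66);th=np.radians(th)
    dx=.066-r*np.cos(f0+th); dz=r*np.sin(f0+th)-.008
    return T0+[dx*np.cos(a),dx*np.sin(a),dz]
def plan(ths,a=.465):
    o=get_obs();R=Ro.from_quat(o["ee_rot"]).as_matrix();q=o["position"]
    d=q-T0; dx=d[0]*np.cos(a)+d[1]*np.sin(a)
    print("t",round(o["clock"],2),"pos",np.round(q,4),"F",np.round(o["ft_force"],1),"est angle",np.degrees(np.arctan2(d[2]+.008,.066-dx)-np.arctan2(8,66)),"r",np.hypot(d[2]+.008,.066-dx),"lat",-d[0]*np.sin(a)+d[1]*np.cos(a),"grip",round(o["grip_width"],3))
    for th in ths:
        n=arc(th,a); print(th,np.round(R.T@(n-q),4)); q=n
E
python3 -c "
from h import *
plan([5,10,15,20,25])"
```

```text
t 7.2 pos [0.4512 0.2522 0.0576] F [-0.9 -0.3 -0.3] est angle 0.002428775702694117 r 0.0664359378076893 lat -1.5120851332697078e-05 grip 0.131
5 [-0.0057 -0.0011  0.0001]
10 [-0.0056 -0.0016  0.0001]
15 [-0.0054 -0.0021  0.0001]
20 [-0.0052 -0.0025  0.0001]
25 [-0.005  -0.003   0.0001]
```

Call:
{"method": "play_rows", "body": {"increments": "-0.003 -0.0005 0 0;-0.003 -0.0006 0 0;-0.0028 -0.0008 0 0;-0.0028 -0.0008 0 0;0 0 0 0"}}

```text
clock: 7.7
position: [0.4536, 0.2534, 0.0699]
ee_rot: [0.603, -0.361, -0.6, -0.382]
ft_force: [0.7, 2.1, -2.4]
grip_width: 0.137
```

```bash
python3 -c "
from h import *
plan([15,20,25,30])"
```

```text
t 7.7 pos [0.4536 0.2534 0.0699] F [ 0.7  2.1 -2.4] est angle 10.823996263647109 r 0.06648858839830211 lat -3.946354414469675e-06 grip 0.137
15 [-0.0045 -0.0018  0.0001]
20 [-0.0052 -0.0025  0.0001]
25 [-0.005  -0.003   0.0001]
30 [-0.0047 -0.0034  0.0001]
```

Opening cleanly at about 2 N. I'll continue.

Call:
{"method": "play_rows", "body": {"increments": "-0.0025 -0.001 0 0;-0.0025 -0.001 0 0;-0.0025 -0.0012 0 0;-0.0025 -0.0013 0 0;-0.0025 -0.0015 0 0;-0.0025 -0.0015 0 0;-0.0024 -0.0017 0 0;-0.0024 -0.0017 0 0"}}

```text
clock: 8.5
position: [0.4628, 0.2578, 0.0908]
ee_rot: [0.603, -0.362, -0.6, -0.381]
ft_force: [-0.1, 2.7, -5.0]
grip_width: 0.137
```

```bash
python3 -c "
from h import *
plan([35,40,45,50])"
```

```text
t 8.5 pos [0.4628 0.2578 0.0908] F [-0.1  2.7 -5. ] est angle 30.884652805346906 r 0.06722310979732928 lat -0.00019642211576821004 grip 0.137
35 [-0.0031 -0.0037  0.0002]
40 [-0.004  -0.0042  0.0001]
45 [-0.0037 -0.0045  0.    ]
50 [-0.0033 -0.0048  0.    ]
```

Call:
{"method": "play_rows", "body": {"increments": "-0.001 -0.0025 0 0;-0.0015 -0.002 0 0;-0.002 -0.0021 0 0;-0.002 -0.0021 0 0"}}

```text
clock: 8.9
position: [0.4682, 0.2604, 0.0973]
ee_rot: [-0.601, 0.364, 0.602, 0.379]
ft_force: [-1.3, 0.2, -3.3]
grip_width: 0.132
```

```bash
python3 -c "
from h import *
plan([45,50,55,60])"
```

```text
t 8.9 pos [0.4682 0.2604 0.0973] F [-1.3  0.2 -3.3] est angle 38.446650957239115 r 0.06699847076820747 lat -0.00026829253037789075 grip 0.132
45 [-0.0045 -0.0061  0.0003]
50 [-0.0033 -0.0048  0.    ]
55 [-0.0029 -0.005   0.    ]
60 [-0.0024 -0.0053  0.    ]
```

Call:
{"method": "play_rows", "body": {"increments": "-0.0015 -0.0022 0 0;-0.0015 -0.0022 0 0;-0.0015 -0.0023 0 0;-0.0015 -0.0024 0 0;-0.0015 -0.0024 0 0;-0.0014 -0.0025 0 0"}}

```text
clock: 9.5
position: [0.4808, 0.2667, 0.1073]
ee_rot: [-0.601, 0.365, 0.602, 0.378]
ft_force: [-4.5, -0.5, -0.7]
grip_width: 0.133
```

```bash
python3 -c "
from h import *
plan([55,60,65,70])
c=camera('scene')
x0,y0,x1,y1=(170,110,270,190);f=7.5
i=cv2.resize(c['img'][y0:y1,x0:x1],None,fx=f,fy=f,interpolation=cv2.INTER_CUBIC)
cv2.imwrite('pics/s7.png',i)"
```

```text
t 9.5 pos [0.4808 0.2667 0.1073] F [-4.5 -0.5 -0.7] est angle 53.310660184476134 r 0.0664504122370046 lat -0.00033411923272901566 grip 0.133
55 [-0.0009 -0.0017  0.0003]
60 [-0.0024 -0.0053  0.    ]
65 [-0.002  -0.0055  0.    ]
70 [-0.0015 -0.0056  0.    ]
```

View pics/s7.png

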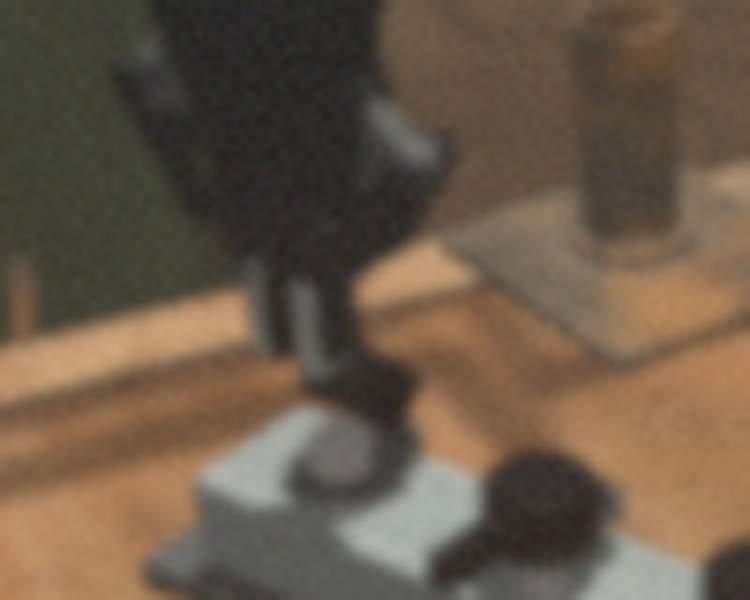

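The cap is tilted open and the bolt under it shows at (345,455). The other caps are shut.

Call:
{"method": "play_rows", "body": {"increments": "-0.0015 -0.0022 0 0;-0.0013 -0.0024 0 0;-0.0013 -0.0025 0 0;-0.0011 -0.0026 0 0;-0.001 -0.0026 0 0;-0.001 -0.0026 0 0"}}

```text
clock: 10.15
position: [0.4958, 0.2741, 0.1152]
ee_rot: [-0.601, 0.364, 0.602, 0.379]
ft_force: [-3.5, 0.7, -3.2]
grip_width: 0.133
```

```bash
python3 -c "
from h import *
plan([70,75])"
```

```text
t 10.15 pos [0.4958 0.2741 0.1152] F [-3.5  0.7 -3.2] est angle 69.1423116512133 r 0.06762701324495386 lat -0.000407378070192959 grip 0.133
70 [ 0.0009 -0.0012  0.0004]
75 [-0.001  -0.0057  0.    ]
```

Call:
{"method": "play_rows", "body": {"increments": "0.0006 -0.002 0 0;0 -0.002 0 0;0 0 0 0;0 0 0 0;0 0 0 0"}}

```text
clock: 10.65
position: [0.5006, 0.2766, 0.1163]
ee_rot: [-0.601, 0.364, 0.602, 0.379]
ft_force: [-2.5, 0.1, 0.5]
grip_width: 0.131
```

```bash
python3 -c "
from h import *
plan([70,75])
for n,b,f in(('scene',(170,110,270,190),7.5),('top',(120,120,280,240),5)):
  c=camera(n);x0,y0,x1,y1=b
  i=cv2.resize(c['img'][y0:y1,x0:x1],None,fx=f,fy=f,interpolation=cv2.INTER_CUBIC)
  cv2.imwrite('pics/'+n+'8.png',i)
plan([])"
```

```text
t 10.65 pos [0.5006 0.2766 0.1163] F [-2.5  0.1  0.5] est angle 73.81023208110608 r 0.06755292554984986 lat -0.00040432746293309757 grip 0.131
70 [0.0018 0.0042 0.0004]
75 [-0.001  -0.0057  0.    ]
t 10.75 pos [0.5006 0.2765 0.1163] F [-4.   0.2 -0.5] est angle 73.80504739825437 r 0.06758043105637485 lat -0.0004158102128286635 grip 0.133
```

View pics/scene8.png

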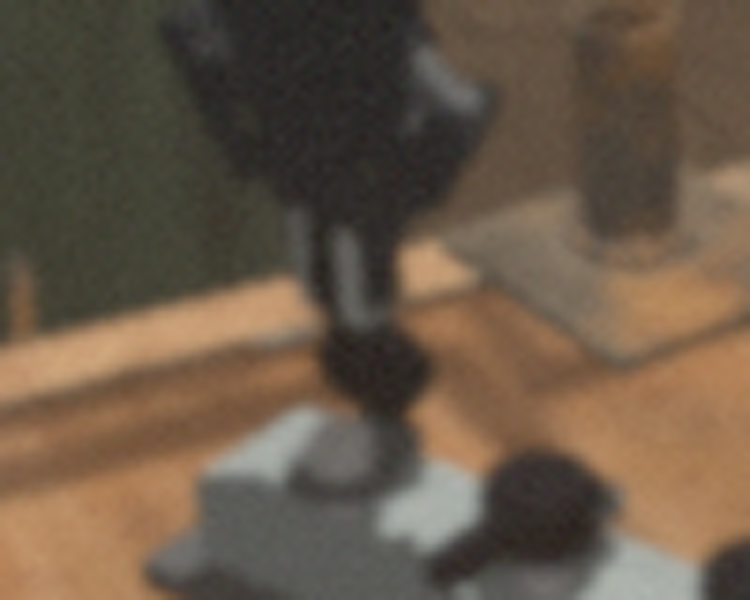

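View pics/top8.png

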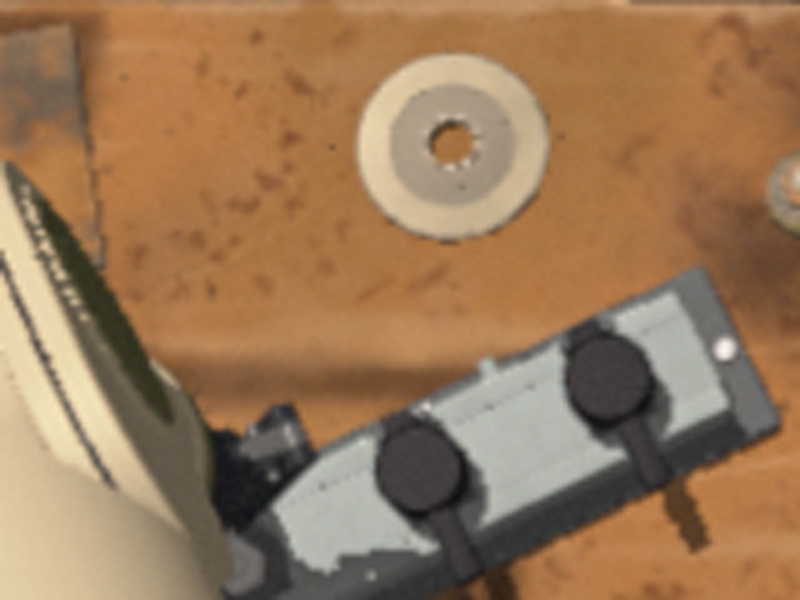

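Held open at about 74°. The arc radius reads about 1 mm long, so I'll ease the tab gently down to make sure the bolt is still seated.

Call:
{"method": "play_rows", "body": {"increments": "0.0015 0 0 0"}}

```text
clock: 10.85
position: [0.501, 0.2767, 0.1158]
ee_rot: [-0.601, 0.363, 0.602, 0.38]
ft_force: [-8.2, -2.7, 18.0]
grip_width: 0.131
```

Call:
{"method": "play_rows", "body": {"increments": "0.0015 0 0 0"}}

```text
clock: 10.95
position: [0.5017, 0.277, 0.1159]
ee_rot: [0.602, -0.363, -0.601, -0.38]
ft_force: [-7.5, -2.1, 15.1]
grip_width: 0.136
```

The tab takes 18 N downward and moves only about 0.5 mm, so the bolt is fully down. Now I'll let it settle and check.

Call:
{"method": "play_rows", "body": {"increments": "-0.0003 0 0 0;0 0 0 0;0 0 0 0;0 0 0 0;0 0 0 0;0 0 0 0"}}

```text
clock: 11.55
position: [0.5019, 0.2771, 0.1164]
ee_rot: [0.602, -0.362, -0.601, -0.381]
ft_force: [-3.8, 0.3, 0.3]
grip_width: 0.131
```

```bash
python3 -c "
from h import *
plan([])
c=camera('top');cv2.imwrite('pics/t9.png',c['img'])
c=camera('scene');cv2.imwrite('pics/s9.png',cv2.resize(c['img'][110:190,170:270],None,fx=7.5,fy=7.5,interpolation=cv2.INTER_CUBIC))
plan([])"
```

```text
t 11.55 pos [0.5019 0.2771 0.1164] F [-3.8  0.3  0.3] est angle 74.96375011299268 r 0.06747531625483187 lat -0.00043965984322391627 grip 0.131
t 11.65 pos [0.5019 0.2771 0.1164] F [-2.4 -0.7  0.7] est angle 74.97467544407918 r 0.06746835960327088 lat -0.00047746704823509525 grip 0.132
```

View pics/t9.png

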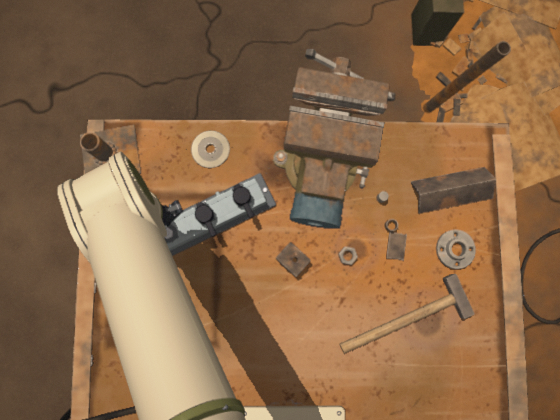

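View pics/s9.png

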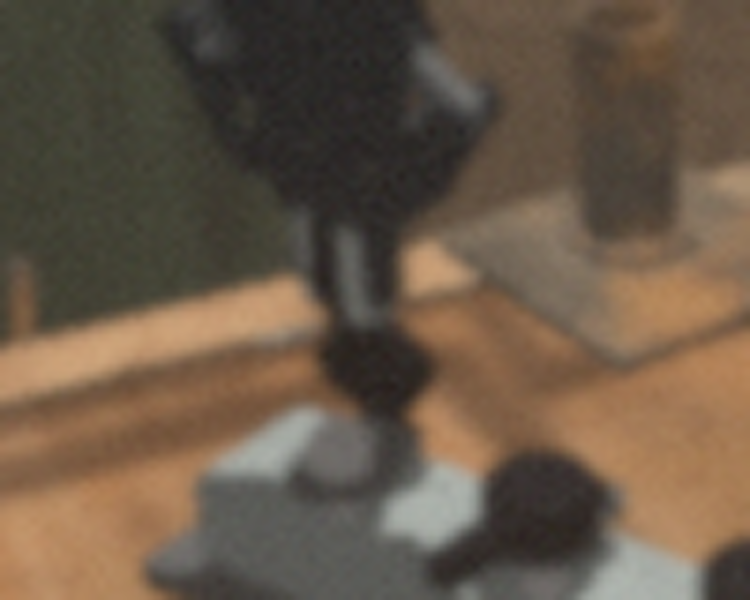

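The cap stands open in the grip. Block (293,260), nut (347,256) and coupon (397,247) are where they started, and the other two caps are shut. Handing in.

```bash
python3 -c "
from workcell import workorder
print(workorder.hand_in())"
```

```text
the job is handed in; nothing more can be done
None
```

The loose bolt was the left-hand one (bolt 1). I pushed it all the way down, lifted its cap to about 75°, and handed the job in at about 11.7 s with the gripper still holding the cap.

- **Finding and sinking the bolt:** It was the first cap I tapped. It gave at about 6 N, sank about 8 mm and then stopped dead. The middle and right-hand caps were never touched.
- **Opening the cap:** I gripped the tab at 20 N and followed the hinge arc. The 75° comes from the gripper's position. The pictures agree: the cap is nearly upright and the bolt is exposed.
- **Bolt still down:** The pull I read while lifting stayed at 5 N or less at the points I sampled, below the 9 N that would raise it. The arc radius ended up about 1 mm longer than planned. So I pressed the tab down with up to 18 N; it moved only about 0.5 mm, which I took as seated. The radius stayed about 1 mm long afterwards, probably from the tab slipping in the grip or an error in my start point.
- **Last pictures:** The other two caps are shut, and the block, nut and offcut are where they were.
- **Forces and calibration:** One confirming push at the bottom reached about 50 N vertically (about 55 N in all), through the closed fingertips. That is above the 40 N limit for the arm and gripper body, though the fingertips may not count as that; it is well under the 120 N wrist limit. Before the grasp, the two cameras disagreed by a few millimetres on the rail's position. I used a value in between, and the grasp worked.

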